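# Hold the spring jaw of the radio holder open at its index

## Task

The spring jaw of the desk radio holder must be held open so that a colleague can set a radio in it. First lift the thin-walled tumbler that stands on the holder in the jaw's way, gripping it gently, and set it down upright on the cork coaster without dropping it. Then pull the jaw out against its spring until its pointer is level with the black index clip, and finish while still holding it there with the gripper; leave the tape roll, the radio and the flask alone.

Things in the scene. Friction and masses are not known exactly. Their poses are not given: they have to be found in the camera images.
- holder: desk radio holder, fixed: aluminium bed plate 280 (x) by 90 (y) by 14 mm high; at its far end (x = +120 to +132 mm) a fixed black upright, 60 mm wide, top 75 mm above the desk. Origin on the desk under the bed's centre; x runs along the slide, -x is the way the jaw is pulled (roughly towards the robot), y across, z up.
- jaw_grip (a point): mid-width of the jaw's upright black plate, 56.5 mm above the desk; plate 10 mm thick (x), 60 wide (y), top 75.5 mm above the desk, on a foot 68 mm wide, top 25.5 mm above the desk, reaching 27 mm ahead (-x) of the plate's middle and 9 mm behind. Axes as the holder's. Shut: at holder x = +50 mm, 65 mm clear to the fixed upright. Pinch from above across the 10 mm, or hook from behind.
- jaw (a joint): how far the jaw is pulled out, in m: 0 shut, grows as it is pulled along the holder's -x, end stop at 0.105. A spring pulls it back to 0 whenever it is let go: about 5 N when shut, rising 0.8 N per 10 mm to about 13 N at the end stop.
- jaw_pointer (a point): outer end of the small black pointer tongue, 4 mm wide, on the jaw's left (+y) side, in line with the middle of the jaw's upright plate, 47 mm to the left of the slide's centre line. Axes as the holder's.
- mark (a point): black index clip, 12 mm (x) by 32 mm (y, outwards from the bed), with a 4 mm wide fin along its middle (top 25 mm above the desk), fixed at the bed's left (+y) side; this point is the fin's inner end, 47 mm from the centre line. Axes as the holder's. Pointer and index are level when both have the same x along the slide (within 6 mm). 60 to 88 mm of jaw travel.
- tumbler_center (a point): centre (45 mm above its foot) of an empty white thin-walled plastic tumbler, 90 mm high, 54 mm across at the foot, 58 at the rim, about 70 g, standing loose on the holder's bed (foot 14 mm above the desk) in the jaw's path. z is its axis. A grip of more than 40 N dents it (80 N over both sides): grip lightly.
- coaster: round cork coaster, fixed, 100 mm across, 4 mm thick; origin on the desk under its centre. The tumbler's foot must stand wholly on it.
- tape: bystander: loose roll of dark tape lying flat, 100 mm across, 48 mm high; origin under its centre. The roll and the coaster stand on opposite sides of the holder, either way round.
- radio: bystander: loose black hand radio lying on its back, 54 by 105 by 34 mm with a 75 mm stub antenna along its +y; origin under the centre of its case.
- flask: bystander: loose green flask, 72 mm across, 210 mm high; origin under its centre.
There are look-alikes about, which are no part of the job. Of the things like the coaster, leave any that is white; of the rest the larger one is meant.

How it is judged:
On the way, in this order (a step that is already met when the one before it is completed fails the run):
1. the tumbler stands upright on the coaster and is let go (horizontal distance between tumbler_center and coaster below 0.023 m and angle between tumbler_center's own z axis and vertical below 0.12 rad and height (world z) of tumbler_center below 0.056 m and contact force between tumbler and coaster above 0.2 N and contact force between each of the arm, the fingers and tumbler below 0.1 N and linear speed of tumbler below 0.02 m/s), for 0.2 s.
2. the jaw is pulled out to the index by the gripper (x of jaw_pointer in the frame of mark between -0.006 and 0.006 m and contact force between the fingers and jaw above 3 N), for 0.5 s.
At the end, for the whole second after the job is handed in: The gripper's fingers hold the jaw (at least 3 N) at rest with its pointer within 6 mm of the index along the slide; the tumbler stands upright (within 0.12 rad), let go and at rest on the coaster, within 23 mm of its centre, so that its foot is wholly on the cork (all of step 1 and all of step 2 and velocity of joint jaw between -0.01 and 0.01 m/s); the arm keeps its last pose, push and grip.
It fails at once if the tumbler is squeezed or pushed with more than 80 N by the fingers, both sides added up (a grip of 40 N) (contact force between the fingers and tumbler above 80 N).
It fails at once if the tumbler is tipped by more than 0.5 rad (angle between tumbler_center's own z axis and vertical above 0.5 rad).
It fails at once if the tumbler is dropped: let go with its foot more than 20 mm above the coaster's top (height (world z) of tumbler_center above 0.069 m and contact force between tumbler and anything else below 0.05 N).
It fails at once if the tape roll, the radio or the flask is moved by more than 20 mm (distance of any of tape, radio, flask from where it was at the start of the episode above 0.02 m).
It also fails if it takes over 51 s, if anything falls off the work surface, if the arm or the gripper's body presses on something with over 40 N, if the wrist force passes 120 N, or if a joint passes its speed limit or range.

## Robot

A 6-joint arm with a two-finger parallel gripper is mounted at the origin on the work surface. World frame = base frame: x ahead of the robot, y to its left, z up, the work surface at z = 0. Lengths are in m, angles in rad, forces in N, time in s.
With the tool pointing down it reaches from about 0.3 to 0.775 m from the base axis. Payload 14.6 kg.
Tool frame: the origin (TCP) lies midway between the tips of the shut fingers; the grasp point (between the pads) lies behind it (grasp_offset is the z of the grasp point in the tool frame, in m); z points along the fingers, y is the direction in which the jaws open and shut (so a half turn about z gives the same grasp; the last joint's range is limited). The gripper opens to 94 mm and grips with 3 to 60 N. Pads are 16 mm wide; open, the fingers measure 119 mm over their backs; the gripper's body (75 mm by 177 mm) begins 78 mm behind the grasp point.
Start: joints at [1.038, 0.3, 1.521, -0, 1.321, -0.067], TCP at [0.247, 0.491, 0.205] pointing down, gripper open.
Joint ranges: [-3.03, 3.03], [-0.79, 2.21], [0.23, 2.52], [-1.04, 4.18], [0, 3.07], [-2.55, 2.55]. Speed limits (rad/s): [2.22, 2.22, 2.57, 3.14, 3.14, 3.14].

## Interface

Orientations are given as a unit quaternion [x, y, z, w].
In Python, from station import * gives the robot as it stands. The module is installed in compiled form; this text tells all that it offers.
- The arm moves only by the tool send_rows, never from a script. Its argument "moves" is a list of rows, each an object with "dp": the shift along the tool's x, y, z in units of 0.025 m (1.0 is 0.025 m), a list of three; "turn": the turn, a rotation vector about the tool's x, y, z in units of 0.12 rad (1.0 is 0.12 rad), a list of three; "fingers": the opening, from 0 (shut) to 1 (fully open). In form: [{"dp": [tx, ty, tz], "turn": [rx, ry, rz], "fingers": fingers}, ...]. A call has exactly 5 rows; each row shifts and turns the commanded pose from where the row before left it, along the tool's axes as they then stand; what a row does not reach is not made up. A row lasts 1/12 s, in which the tool goes at most 41.7 mm and 7.16 degrees, less where a joint would pass 70% of its speed; a pose out of reach is approached as far as the arm can. A call with a number of a shift or a turn outside -1 to 1 is refused whole. A call with a gripper value outside its range is refused whole. The fingers move at their own pace and stop on an object; "squeeze" is the grip in N (left out, the last holds). Time passes only in rows, so rows that do not move let the fingers close, or fill a call up. It gives the time, the measured TCP pose, the force and the opening at its end, in the units of the state.
- state(): the state, without advancing time (a new reading comes with each control period).
- camera(name): name is "scene" or "top" or "wrist"; returns a dict with "frame" (400x640x3 uint8, red, green, blue), "mtx" (3x3 intrinsics, pixels), "k1" (the pictures are not rectified: a ray, as slopes to the right and down, at radius r is drawn at 1 + k1 r^2 times it, then the intrinsics apply), "camera_from_world" (4x4, takes a point from world to camera coordinates). Camera axes: x right, y down, z forward; pixel columns grow to the right and rows downward; lengths in m; the calibration is good to about 2 mm. A picture is of the moment at which its call begins. There is no depth.
- finish_job(): hands the job in, once; it reports no verdict.
The state is a dict: "clock": time; "q": joint angles; "joint_velocities": joint speeds; "joint_torque": joint torques, N m; "ee_pos": TCP position; "orientation": TCP orientation; "contact_force": force on the tool from outside, world axes, zero at the start; "moment": the same for the moment, N m; "finger_gap": finger opening in m.
Only numpy, scipy, OpenCV 4.12 (cv2) and the standard library are available. Lean on these libraries where they do the work, as an engineer would, in place of code of your own. Each camera call takes 0.05 s, during which the arm holds its last target.

## Working session

There is one attempt and no reset: what is moved stays moved. The work goes in short steps, Python scripts to look and compute and a tool call to move; the robot and the scene stay as the last step left them, time stands still between calls to the robot, and variables do not carry over. Pictures are saved under pics/ and viewed, and the job is handed in when it is done.

Besides the shell and the picture viewer there is one more tool, called after "Request:" by a JSON object that holds its "name" and its "arguments", one argument or row to a line. send_rows: Moves the arm, as the interface text tells. Shifts and turns lie within -1 to 1; 1 stands for 0.025 m of shift or 0.12 rad of turn. Its arguments: {"type":"object","properties":{"moves":{"type":"array","items":{"type":"object","properties":{"dp":{"type":"array","items":{"type":"number","minimum":-1,"maximum":1}},"turn":{"type":"array","items":{"type":"number","minimum":-1,"maximum":1}},"fingers":{"type":"number"}}}},"squeeze":{"type":"number"}},"required":["moves"]}

```bash
mkdir -p pics
python3 - <<'E'
from station import *
import cv2
s=state()
for k in s: print(k,s[k])
for n in ["scene","top","wrist"]:
    c=camera(n); cv2.imwrite(f"pics/{n}0.png",c["frame"][:,:,::-1]); print(n,c["mtx"],c["k1"],c["camera_from_world"])
E
```

```text
clock 0.0
q [ 1.03844142e+00  3.00455083e-01  1.52163250e+00  9.34848302e-06
  1.32071476e+00 -6.65982817e-02]
joint_velocities [-1.19710978e-03 -1.31737789e-03  1.08487431e-03 -1.29246904e-03
 -4.32811143e-05 -2.00576163e-03]
joint_torque [-7.13307218e-04 -5.31808805e+01 -3.52730477e+01  7.07691209e-02
  2.44741532e-02 -1.02464121e-04]
ee_pos [0.24685732 0.49116632 0.20487337]
orientation [ 2.30780175e-01  9.73005727e-01 -5.76586613e-04 -1.82767593e-04]
contact_force [ 0.34298376 -0.1338571  -0.09761715]
moment [ 0.01673986 -0.01346409 -0.02950539]
finger_gap 0.09385554054952666
scene [[367.82239824   0.         324.53011393]
 [  0.         367.82239824 205.43897506]
 [  0.           0.           1.        ]] -0.06666189425880921 [[-0.42430948  0.90523033 -0.02279268  0.16633495]
 [ 0.57043399  0.24766213 -0.78311464 -0.28180453]
 [-0.70325424 -0.34528468 -0.62145954  1.37786441]
 [ 0.          0.          0.          1.        ]]
top [[385.37412411   0.         321.26452212]
 [  0.         385.37412411 195.48988186]
 [  0.           0.           1.        ]] -0.03635779399902592 [[-0.00358611 -0.9999882  -0.00327787  0.04689344]
 [-0.98688474  0.00406809 -0.16137522  0.54316582]
 [ 0.16138665  0.00265617 -0.98688768  1.03193535]
 [ 0.          0.          0.          1.        ]]
wrist [[335.52002277   0.         318.25296036]
 [  0.         335.52002277 200.90281748]
 [  0.           0.           1.        ]] -0.014865843251346485 [[ 4.49548799e-01  8.93255747e-01 -2.19067861e-04 -5.49095751e-01]
 [ 8.57755232e-01 -4.31613977e-01  2.79222737e-01 -2.95895803e-02]
 [ 2.49322761e-01 -1.25712153e-01 -9.60226335e-01  3.91869971e-01]
 [ 0.00000000e+00  0.00000000e+00  0.00000000e+00  1.00000000e+00]]
```

View pics/top0.png

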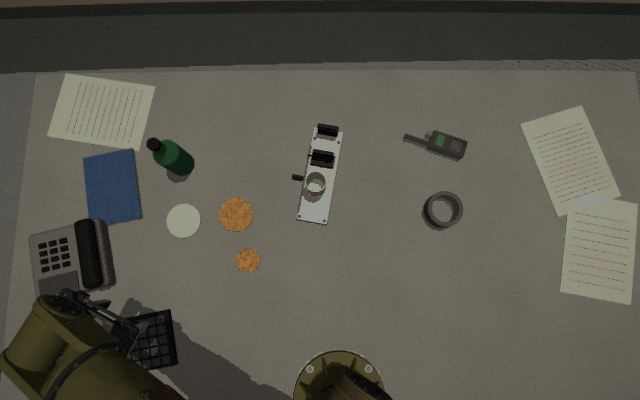

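View pics/scene0.png

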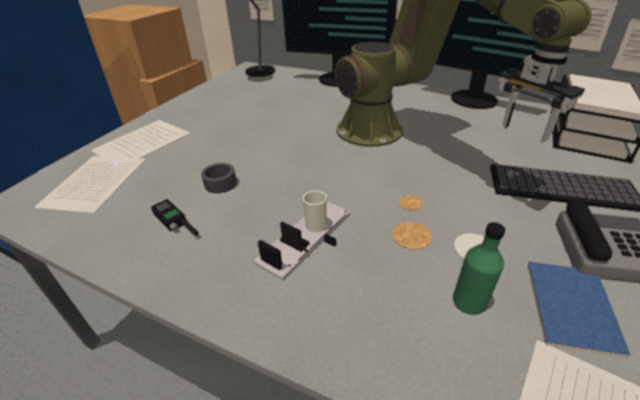

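View pics/wrist0.png

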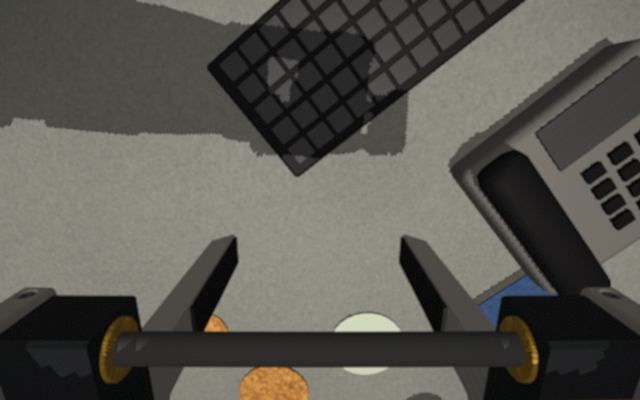

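The top view shows the holder at about (320,175), with the tumbler on it at (315,185) and the jaw at (321,158). The large cork coaster is at (237,214), the small one at (248,260), a white one at (183,220), and the tape is at (442,210). I'll enlarge these areas next.

```bash
cat > h.py <<'E'
from station import *
import numpy as np, cv2
from scipy.spatial.transform import Rotation as R
def ray(c,u,v):
    K=c["mtx"];d=np.array([c["k1"],0,0,0.])
    p=cv2.undistortPoints(np.array([[[u,v]]],float),K,d)[0,0]
    T=c["camera_from_world"];Rm=T[:3,:3]
    return -Rm.T@T[:3,3], Rm.T@np.array([p[0],p[1],1])
def at(c,u,v,z):
    o,r=ray(c,u,v); return o+r*(z-o[2])/r[2]
def proj(c,P):
    T=c["camera_from_world"];P=np.atleast_2d(P)
    p,_=cv2.projectPoints(P.reshape(-1,1,3),cv2.Rodrigues(T[:3,:3])[0],T[:3,3],c["mtx"],np.array([c["k1"],0,0,0.]))
    return p[:,0]
def crop(c,x,y,w,h,k,name):
    cv2.imwrite(f"pics/{name}.png",cv2.resize(c["frame"][y:y+h,x:x+w,::-1],None,fx=k,fy=k,interpolation=cv2.INTER_CUBIC))
E
python3 - <<'E'
from h import *
c=camera("top"); crop(c,280,115,80,115,5,"t1"); crop(c,210,190,60,50,8,"t2")
c=camera("scene"); crop(c,245,180,115,100,6,"s1")
E
```

```text
(no output)
```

View pics/t1.png

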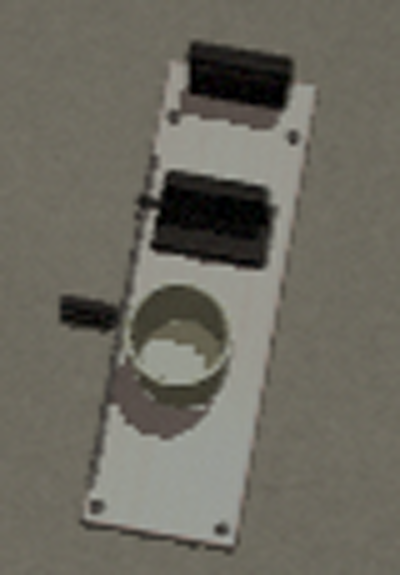

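View pics/t2.png

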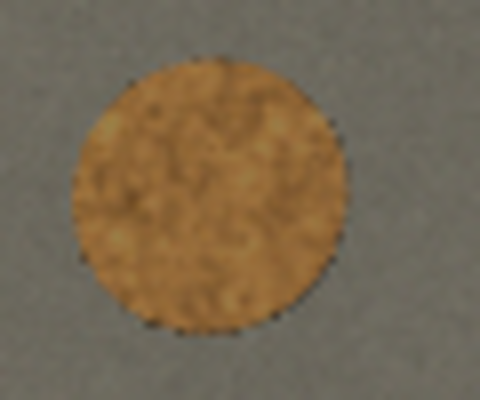

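View pics/s1.png

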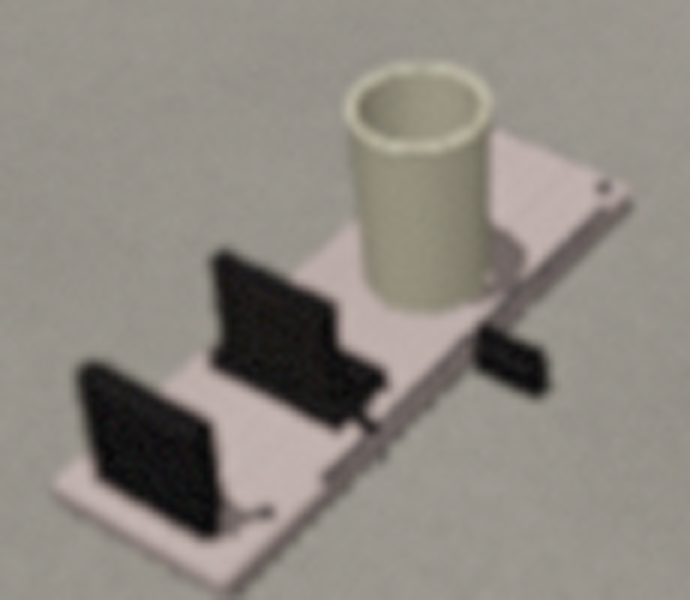

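In the top crop the bed corners are at (83,520), (236,547), (315,87) and (172,62). The tumbler rim is centred at (181,335), the clip runs from (62,306) to (118,318), and the pointer tip is at (140,203). The coaster is centred at (210,195) in its own crop.

Run:
```python
from h import *
c=camera("top")
f=lambda x,y,z:at(c,(x+.5)/5-.5+280,(y+.5)/5-.5+115,z)
C=[f(*p,.014) for p in [(83,520),(236,547),(315,87),(172,62)]]
for p in C: print(p)
d1=C[3]-C[0];d2=C[2]-C[1];print(np.linalg.norm(d1),np.linalg.norm(d2),np.linalg.norm(C[0]-C[1]))
ex=(d1+d2)[:2];ex/=np.linalg.norm(ex);O=np.mean(C,0)[:2];yaw=np.arctan2(ex[1],ex[0]);ey=np.array([-ex[1],ex[0]])
print("O",O,"yaw",yaw)
H=lambda p:((p[:2]-O)@ex,(p[:2]-O)@ey)
t=f(181,335,.104);print("tumb",t,H(t))
for p in [(62,308,.025),(118,318,.025),(140,203,.02)]: print(p,f(*p),H(f(*p)))
for p in [(165,172,.0755),(270,187,.0755)]: print("plate",H(f(*p)))
print("coaster",at(c,(210.5)/8-.5+210,(195.5)/8-.5+190,.004))
for w,u,v in [("small",248,260),("white",183,220),("tape",442,210),("flask",180,175)]: print(w,at(c,u,v,0))
# overlay
def P(x,y,z): q=O+x*ex+y*ey; return [q[0],q[1],z]
im=c["frame"].copy()
cols=proj(c,[P(-.14,.045,.014),P(-.14,-.045,.014),P(.14,-.045,.014),P(.14,.045,.014),P(.05,.03,.0755),P(.05,-.03,.0755),P(.05,.047,.02),P(.126,.03,.075)])
print((((cols-[280,115])+.5)*5-.5).round())
s=camera("scene")
cols=proj(s,[P(-.14,.045,.014),P(-.14,-.045,.014),P(.14,-.045,.014),P(.14,.045,.014),P(.05,.03,.0755),P(.05,-.03,.0755),P(.05,.047,.02),P(.126,.03,.075),[t[0],t[1],.104]])
print("scene",(((cols-[245,180])+.5)*6-.5).round())
```

```text
[0.48194496 0.11643767 0.014     ]
[0.46623132 0.02946662 0.014     ]
[ 0.73806573 -0.01882672  0.014     ]
[0.75389485 0.06565875 0.014     ]
0.2766500311695823 0.2760909058195941 0.0883791979055621
O [0.61003422 0.04818408] yaw -0.180213737391393
tumb [0.57093373 0.05899262 0.104     ] (np.float64(-0.04040459219530704), np.float64(0.003625134641168001))
(62, 308, 0.025) [0.60288396 0.12858027 0.025     ] (np.float64(-0.021444663128674196), np.float64(0.07781259059130002))
(118, 318, 0.025) [0.59688393 0.09642327 0.025     ] (np.float64(-0.021583709348605477), np.float64(0.045100922751436845))
(140, 203, 0.02) [0.66615526 0.08416785 0.02      ] (np.float64(0.048762462775761066), np.float64(0.04546014995502318))
plate (np.float64(0.05406437223706098), np.float64(0.030214233965909325))
plate (np.float64(0.0557702176448427), np.float64(-0.02844116493839268))
coaster [0.49703888 0.29146625 0.004     ]
small [0.36582841 0.25360843 0.        ]
white [0.4802946  0.44560077 0.        ]
tape [ 0.5065135  -0.30485843  0.        ]
flask [0.61359392 0.46182031 0.        ]
[[ 81. 523.]
 [237. 551.]
 [319.  84.]
 [169.  59.]
 [164. 179.]
 [271. 197.]
 [138. 201.]
 [188.  50.]]
scene [[632. 178.]
 [470. 111.]
 [ 51. 473.]
 [227. 574.]
 [335. 300.]
 [215. 243.]
 [378. 421.]
 [204. 419.]
 [418.  98.]]
```

```bash
cat >> h.py <<'E'
def plan(target,yaw_y,n,ps=None):
    """rows from the present pose to target with tool y at world angle yaw_y, tool down"""
    s=state();p=np.array(s["ee_pos"]);r=R.from_quat(s["orientation"])
    y=np.array([np.cos(yaw_y),np.sin(yaw_y),0]);z=np.array([0,0,-1.]);x=np.cross(y,z)
    rt=R.from_matrix(np.c_[x,y,z]); rv=(r.inv()*rt).as_rotvec()
    print("pos",p.round(4),"err",(np.array(target)-p).round(4),"turn tot",(rv/.12).round(2),"f",np.round(s["contact_force"],1),"gap",round(s["finger_gap"],4),"t",s["clock"])
    for i in range(n):
        d=(np.array(target)-p)/n; print(i,"dp",(r.inv().apply(d)/.025).round(2),"turn",(rv/.12/n).round(2)); r=r*R.from_rotvec(rv/n)
E
python3 - <<'E'
from h import *
import station; print([k for k in dir(station) if k[0]!='_'])
try: print(station.grasp_offset)
except Exception as e: print(e)
plan([.571,.059,.205],-.18,25)
E
```

```text
['PlanningError', 'camera', 'finish_job', 'grasp_offset', 'state']
-0.0188
pos [0.247  0.4913 0.2053] err [ 3.240e-01 -4.323e-01 -3.000e-04] turn tot [-0.    0.   10.71] f [-0.7 -0.3 -0.7] gap 0.094 t 0.35
0 dp [-0.77 -0.39  0.  ] turn [-0.    0.    0.43]
1 dp [-0.79 -0.34  0.  ] turn [-0.    0.    0.43]
2 dp [-0.81 -0.3   0.  ] turn [-0.    0.    0.43]
3 dp [-0.82 -0.26  0.  ] turn [-0.    0.    0.43]
4 dp [-0.84 -0.22  0.  ] turn [-0.    0.    0.43]
5 dp [-0.85 -0.18  0.  ] turn [-0.    0.    0.43]
6 dp [-0.85 -0.13  0.  ] turn [-0.    0.    0.43]
7 dp [-0.86 -0.09  0.  ] turn [-0.    0.    0.43]
8 dp [-0.86 -0.04  0.  ] turn [-0.    0.    0.43]
9 dp [-0.86  0.    0.  ] turn [-0.    0.    0.43]
10 dp [-0.86  0.05  0.  ] turn [-0.    0.    0.43]
11 dp [-0.86  0.09  0.  ] turn [-0.    0.    0.43]
12 dp [-0.85  0.13  0.  ] turn [-0.    0.    0.43]
13 dp [-0.85  0.18  0.  ] turn [-0.    0.    0.43]
14 dp [-0.84  0.22  0.  ] turn [-0.    0.    0.43]
15 dp [-0.82  0.26  0.  ] turn [-0.    0.    0.43]
16 dp [-0.81  0.3   0.  ] turn [-0.    0.    0.43]
17 dp [-0.79  0.35  0.  ] turn [-0.    0.    0.43]
18 dp [-0.77  0.39  0.  ] turn [-0.    0.    0.43]
19 dp [-0.75  0.43  0.  ] turn [-0.    0.    0.43]
20 dp [-0.73  0.46  0.  ] turn [-0.    0.    0.43]
21 dp [-0.7  0.5  0. ] turn [-0.    0.    0.43]
22 dp [-0.68  0.54  0.  ] turn [-0.    0.    0.43]
23 dp [-0.65  0.57  0.  ] turn [-0.    0.    0.43]
24 dp [-0.62  0.6   0.  ] turn [-0.    0.    0.43]
```

Request:
{"name": "send_rows", "arguments": {
  "moves": [
    {"dp": [-0.77,-0.39,0],"turn": [0,0,0.43],"fingers": 1},
    {"dp": [-0.79,-0.34,0],"turn": [0,0,0.43],"fingers": 1},
    {"dp": [-0.81,-0.3,0],"turn": [0,0,0.43],"fingers": 1},
    {"dp": [-0.82,-0.26,0],"turn": [0,0,0.43],"fingers": 1},
    {"dp": [-0.84,-0.22,0],"turn": [0,0,0.43],"fingers": 1}
  ],
  "squeeze": 8
}}

```text
clock: 0.77
ee_pos: [0.3122, 0.4042, 0.2055]
orientation: [0.355, 0.935, 0.0, 0.0]
contact_force: [0.7, -0.4, -0.2]
finger_gap: 0.0939
```

Request:
{"name": "send_rows", "arguments": {
  "moves": [
    {"dp": [-0.85,-0.18,0],"turn": [0,0,0.43],"fingers": 1},
    {"dp": [-0.85,-0.13,0],"turn": [0,0,0.43],"fingers": 1},
    {"dp": [-0.86,-0.09,0],"turn": [0,0,0.43],"fingers": 1},
    {"dp": [-0.86,-0.04,0],"turn": [0,0,0.43],"fingers": 1},
    {"dp": [-0.86,0,0],"turn": [0,0,0.43],"fingers": 1}
  ]
}}

```text
clock: 1.18
ee_pos: [0.3768, 0.3177, 0.2055]
orientation: [0.473, 0.881, 0.0, 0.0]
contact_force: [-0.4, 0.6, 0.0]
finger_gap: 0.094
```

Request:
{"name": "send_rows", "arguments": {
  "moves": [
    {"dp": [-0.86,0.05,0],"turn": [0,0,0.43],"fingers": 1},
    {"dp": [-0.86,0.09,0],"turn": [0,0,0.43],"fingers": 1},
    {"dp": [-0.85,0.13,0],"turn": [0,0,0.43],"fingers": 1},
    {"dp": [-0.85,0.18,0],"turn": [0,0,0.43],"fingers": 1},
    {"dp": [-0.84,0.22,0],"turn": [0,0,0.43],"fingers": 1}
  ]
}}

```text
clock: 1.6
ee_pos: [0.4415, 0.2311, 0.2055]
orientation: [0.582, 0.813, 0.0, 0.0]
contact_force: [0.3, 1.1, -0.3]
finger_gap: 0.0939
```

Request:
{"name": "send_rows", "arguments": {
  "moves": [
    {"dp": [-0.82,0.26,0],"turn": [0,0,0.43],"fingers": 1},
    {"dp": [-0.81,0.3,0],"turn": [0,0,0.43],"fingers": 1},
    {"dp": [-0.79,0.35,0],"turn": [0,0,0.43],"fingers": 1},
    {"dp": [-0.77,0.39,0],"turn": [0,0,0.43],"fingers": 1},
    {"dp": [-0.75,0.43,0],"turn": [0,0,0.43],"fingers": 1}
  ]
}}

```text
clock: 2.02
ee_pos: [0.506, 0.1447, 0.2055]
orientation: [0.682, 0.732, 0.0, 0.0]
contact_force: [-0.6, 0.1, -0.5]
finger_gap: 0.0939
```

Request:
{"name": "send_rows", "arguments": {
  "moves": [
    {"dp": [-0.73,0.46,0],"turn": [0,0,0.43],"fingers": 1},
    {"dp": [-0.7,0.5,0],"turn": [0,0,0.43],"fingers": 1},
    {"dp": [-0.68,0.54,0],"turn": [0,0,0.43],"fingers": 1},
    {"dp": [-0.65,0.57,0],"turn": [0,0,0.43],"fingers": 1},
    {"dp": [-0.62,0.6,0],"turn": [0,0,0.43],"fingers": 1}
  ]
}}

```text
clock: 2.43
ee_pos: [0.5704, 0.058, 0.2054]
orientation: [0.77, 0.638, -0.0, -0.0]
contact_force: [-0.0, 0.6, 0.5]
finger_gap: 0.0939
```

Run:
```python
from h import *
c=camera("wrist"); crop(c,0,0,640,400,1,"w1")
plan([.571,.059,.205],-.18,2)
c=camera("top"); crop(c,280,115,80,115,5,"t3")
# where tumbler rim & foot centre should show in wrist
w=camera("wrist"); print(proj(w,[[.571,.059,.104],[.571,.059,.014]]))
```

```text
pos [0.5719 0.0553 0.2052] err [-0.0009  0.0037 -0.0002] turn tot [ 0.    0.01 -0.11] f [ 1.7 -1.4 -0.3] gap 0.0939 t 2.4833
0 dp [ 0.07 -0.03  0.  ] turn [ 0.    0.   -0.06]
1 dp [ 0.07 -0.03  0.  ] turn [ 0.    0.   -0.06]
[[317.32934618 197.69032213]
 [317.48548552 176.16674048]]
```

View pics/w1.png

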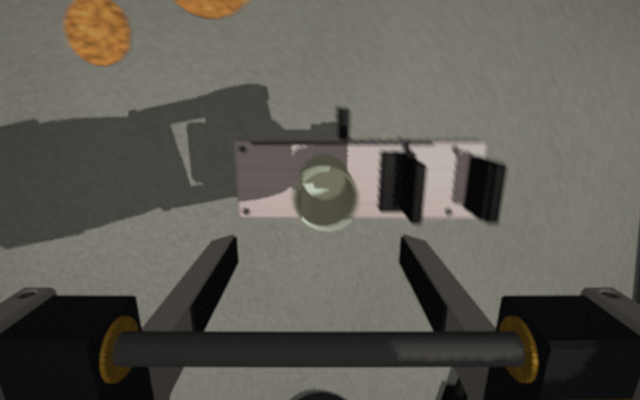

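The wrist view has the tumbler rim at about (327,200). The arm was still settling in that frame, so I'll take another picture and measure it against the holder.

Run:
```python
from h import *
c=camera("wrist"); crop(c,220,90,300,150,2.6,"w2")
np.savez("w2.npz",**c)
plan([.571,.059,.205],-.18,1)
```

```text
pos [0.5697 0.0589 0.2051] err [ 0.0013  0.0001 -0.0001] turn tot [-0.01 -0.   -0.04] f [-0.5  0.1 -0.2] gap 0.0939 t 2.6333
0 dp [0.01 0.05 0.01] turn [-0.01 -0.   -0.04]
```

View pics/w2.png

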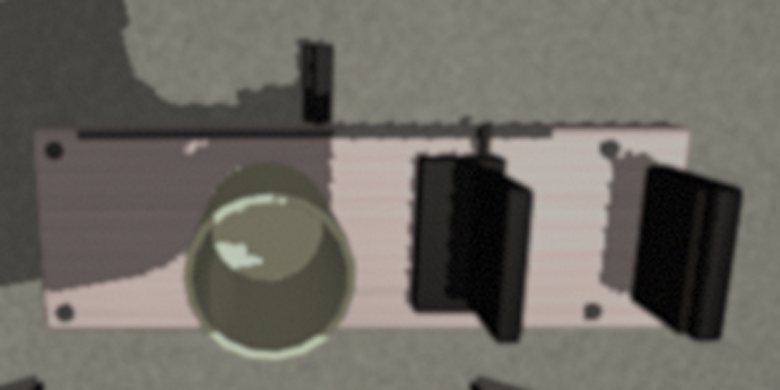

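The rim is centred at (270,277) in the crop, the fin's inner end is at about (316,118), and the pointer tip at (484,127).

Run:
```python
from h import *
c=dict(np.load("w2.npz")); k=2.6
f=lambda x,y,z:at(c,(x+.5)/k-.5+220,(y+.5)/k-.5+90,z)
t=f(270.5,277,.104); print(t)
a=f(316,118,.025);b=f(484,127,.02);print(a,b)
C=[f(*p,.014) for p in [(35,128),(45,327),(690,125)]];print(C)
d=C[2]-C[0]; yaw=np.arctan2(d[1],d[0]);print(yaw,np.linalg.norm(d))
ex=np.array([np.cos(-.18),np.sin(-.18)])
print((b-a)[:2]@ex)
```

```text
[0.57590513 0.06052605 0.104     ]
[0.60351987 0.10139264 0.025     ] [0.67143626 0.08443879 0.02      ]
[array([0.48737387, 0.11820569, 0.014     ]), array([0.46933939, 0.03188881, 0.014     ]), array([0.75845902, 0.06842248, 0.014     ])]
-0.1816204699217452 0.27561843882935155
0.06985435075522115
```

Request:
{"name": "send_rows", "arguments": {
  "moves": [
    {"dp": [0,0.15,0.8],"turn": [0,0,0],"fingers": 1},
    {"dp": [0.02,0,1],"turn": [0,0,0],"fingers": 1},
    {"dp": [0,0,1],"turn": [0,0,0],"fingers": 1},
    {"dp": [0,0,1],"turn": [0,0,0],"fingers": 1},
    {"dp": [0,0,0.8],"turn": [0,0,0],"fingers": 1}
  ]
}}

```text
clock: 3.05
ee_pos: [0.5726, 0.0598, 0.0888]
orientation: [0.769, 0.64, -0.0, -0.0]
contact_force: [0.8, -0.5, -0.6]
finger_gap: 0.094
```

Request:
{"name": "send_rows", "arguments": {
  "moves": [
    {"dp": [0,0,0.7],"turn": [0,0,0],"fingers": 1},
    {"dp": [0,0,0.5],"turn": [0,0,0],"fingers": 1},
    {"dp": [0,0,0.1],"turn": [0,0,0],"fingers": 1},
    {"dp": [0,0,0],"turn": [0,0,0],"fingers": 1},
    {"dp": [0,0,0],"turn": [0,0,0],"fingers": 1}
  ]
}}

```text
clock: 3.47
ee_pos: [0.574, 0.059, 0.059]
orientation: [0.769, 0.639, 0.001, 0.0]
contact_force: [0.1, -0.2, 0.1]
finger_gap: 0.0937
```

Run:
```python
from h import *
plan([.5735,.0595,.056],-.18,1)
c=camera("scene"); crop(c,220,120,160,140,5,"s2")
```

```text
pos [0.574 0.059 0.059] err [-0.0005  0.0005 -0.003 ] turn tot [ 0.01 -0.   -0.04] f [ 0.1 -0.2  0.1] gap 0.0937 t 3.4667
0 dp [ 0.01 -0.02  0.12] turn [ 0.01 -0.   -0.04]
```

View pics/s2.png

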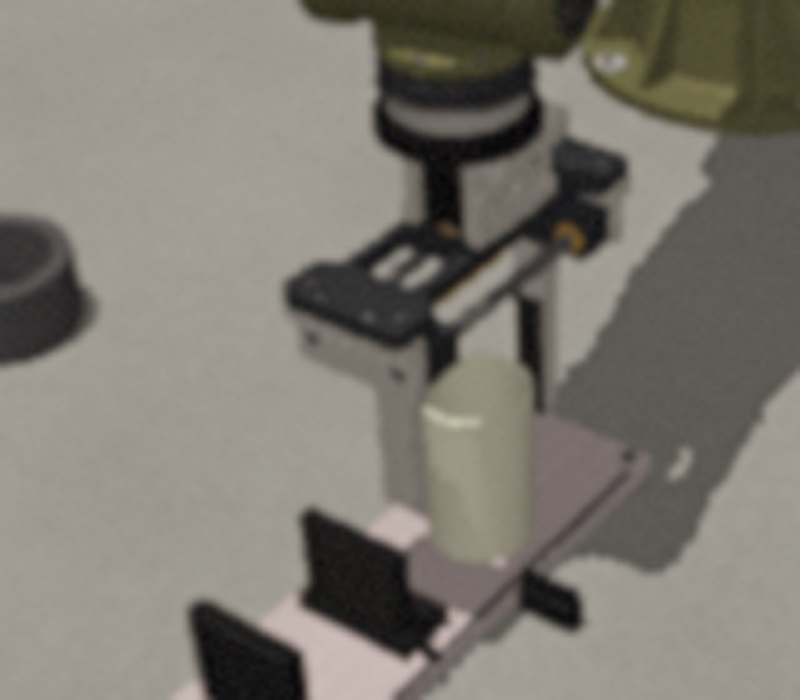

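The fingers straddle the tumbler (crop 480,460) and clear the jaw. Now I'll close gently.

Request:
{"name": "send_rows", "arguments": {
  "moves": [
    {"dp": [0,0,0],"turn": [0,0,0],"fingers": 0.75},
    {"dp": [0,0,0],"turn": [0,0,0],"fingers": 0.65},
    {"dp": [0,0,0],"turn": [0,0,0],"fingers": 0.55},
    {"dp": [0,0,0],"turn": [0,0,0],"fingers": 0.5},
    {"dp": [0,0,0],"turn": [0,0,0],"fingers": 0.4}
  ],
  "squeeze": 8
}}

```text
clock: 3.93
ee_pos: [0.5737, 0.0587, 0.0581]
orientation: [0.769, 0.639, 0.0, 0.0]
contact_force: [-0.3, 0.6, -0.4]
finger_gap: 0.064
```

Request:
{"name": "send_rows", "arguments": {
  "moves": [
    {"dp": [0,0,0],"turn": [0,0,0],"fingers": 0.3},
    {"dp": [0,0,0],"turn": [0,0,0],"fingers": 0.3},
    {"dp": [0,0,0],"turn": [0,0,0],"fingers": 0.3},
    {"dp": [0,0,0],"turn": [0,0,0],"fingers": 0.3},
    {"dp": [0,0,0],"turn": [0,0,0],"fingers": 0.3}
  ]
}}

```text
clock: 4.35
ee_pos: [0.5737, 0.0587, 0.058]
orientation: [0.769, 0.639, 0.0, 0.0]
contact_force: [1.1, 0.4, 0.4]
finger_gap: 0.0574
```

Request:
{"name": "send_rows", "arguments": {
  "moves": [
    {"dp": [0,0,-0.2],"turn": [0,0,0],"fingers": 0.3},
    {"dp": [0,0,-0.4],"turn": [0,0,0],"fingers": 0.3},
    {"dp": [0,0,-0.4],"turn": [0,0,0],"fingers": 0.3},
    {"dp": [0,0,-0.2],"turn": [0,0,0],"fingers": 0.3},
    {"dp": [0,0,0],"turn": [0,0,0],"fingers": 0.3}
  ]
}}

```text
clock: 4.77
ee_pos: [0.5744, 0.0587, 0.0899]
orientation: [0.769, 0.639, 0.001, 0.001]
contact_force: [1.0, 0.3, 0.1]
finger_gap: 0.0578
```

Run:
```python
from h import *
c=camera("scene"); crop(c,220,100,160,140,4,"s3")
c=camera("wrist"); crop(c,0,0,640,400,1,"w3")
print(state()["joint_torque"],state()["finger_gap"])
```

```text
[ 1.33746091e-02 -6.11978388e+01 -3.28241336e+01  7.18454062e-02
  5.63403976e-02  5.05298776e-04] 0.058031613171736135
```

View pics/s3.png

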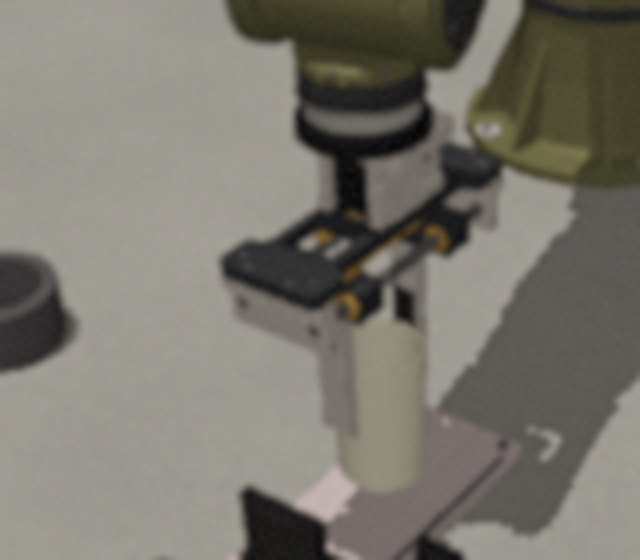

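View pics/w3.png

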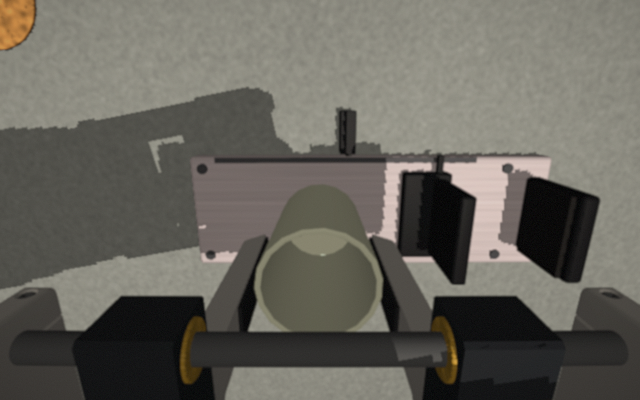

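Not clear whether it has lifted, since the gap grew slightly. I'll check against projected foot positions.

Run:
```python
from h import *
c=camera("scene")
s=state();print(s["ee_pos"],s["finger_gap"])
x,y=.573,.059
for dz in (0,.032):
  th=np.linspace(0,2*np.pi,60)
  for z,r in ((.014,.027),(.104,.029)):
    q=proj(c,np.c_[x+r*np.cos(th),y+r*np.sin(th),np.full(60,z+dz)]); q=((q-[220,100])+.5)*4-.5
    print(dz,z,q.min(0).round(),q.max(0).round())
crop(c,220,100,160,140,4,"s4")
```

```text
[0.57347268 0.05870654 0.08782   ] 0.05781933924264741
0 0.014 [341. 472.] [425. 527.]
0 0.104 [329. 359.] [425. 417.]
0.032 0.014 [338. 434.] [424. 489.]
0.032 0.104 [326. 316.] [424. 373.]
```

View pics/s4.png

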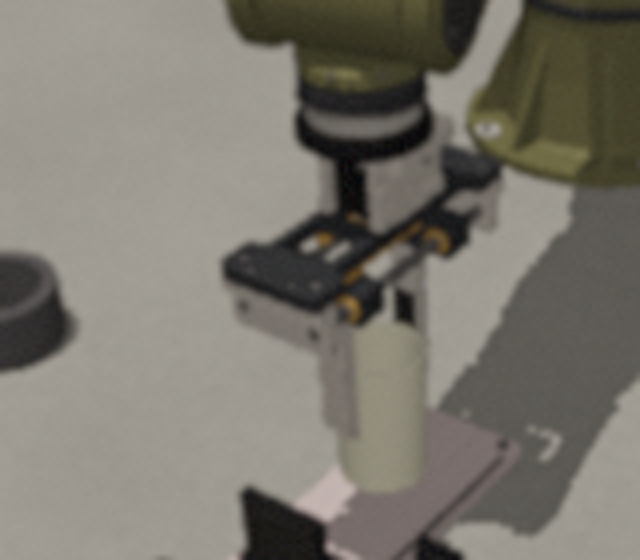

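The foot's lower edge is at crop row 488, which matches the lifted prediction of 489, so it is held. I'll raise it a bit and carry it over.

Run:
```python
from h import *
plan([.4995,.2925,.115],-.18,15)
```

```text
pos [0.5735 0.0587 0.0878] err [-0.074   0.2338  0.0272] turn tot [-0.    0.   -0.04] f [ 0.1  0.1 -1.3] gap 0.0578 t 4.9167
0 dp [ 0.58 -0.31 -0.07] turn [-0.  0. -0.]
1 dp [ 0.58 -0.31 -0.07] turn [-0.  0. -0.]
2 dp [ 0.58 -0.31 -0.07] turn [-0.  0. -0.]
3 dp [ 0.58 -0.31 -0.07] turn [-0.  0. -0.]
4 dp [ 0.58 -0.31 -0.07] turn [-0.  0. -0.]
5 dp [ 0.58 -0.31 -0.07] turn [-0.  0. -0.]
6 dp [ 0.58 -0.31 -0.07] turn [-0.  0. -0.]
7 dp [ 0.58 -0.31 -0.07] turn [-0.  0. -0.]
8 dp [ 0.58 -0.31 -0.07] turn [-0.  0. -0.]
9 dp [ 0.58 -0.31 -0.07] turn [-0.  0. -0.]
10 dp [ 0.58 -0.31 -0.07] turn [-0.  0. -0.]
11 dp [ 0.58 -0.31 -0.07] turn [-0.  0. -0.]
12 dp [ 0.58 -0.31 -0.07] turn [-0.  0. -0.]
13 dp [ 0.58 -0.31 -0.07] turn [-0.  0. -0.]
14 dp [ 0.58 -0.31 -0.07] turn [-0.  0. -0.]
```

Request:
{"name": "send_rows", "arguments": {
  "moves": [
    {"dp": [0.1,-0.05,-0.4],"turn": [0,0,0],"fingers": 0.3},
    {"dp": [0.3,-0.15,-0.4],"turn": [0,0,0],"fingers": 0.3},
    {"dp": [0.5,-0.25,-0.3],"turn": [0,0,0],"fingers": 0.3},
    {"dp": [0.6,-0.32,0],"turn": [0,0,0],"fingers": 0.3},
    {"dp": [0.6,-0.32,0],"turn": [0,0,0],"fingers": 0.3}
  ],
  "squeeze": 11
}}

```text
clock: 5.33
ee_pos: [0.5563, 0.117, 0.1169]
orientation: [0.769, 0.639, 0.001, 0.0]
contact_force: [-0.5, -0.1, -1.6]
finger_gap: 0.0577
```

Request:
{"name": "send_rows", "arguments": {
  "moves": [
    {"dp": [0.6,-0.32,0],"turn": [0,0,0],"fingers": 0.3},
    {"dp": [0.6,-0.32,0],"turn": [0,0,0],"fingers": 0.3},
    {"dp": [0.6,-0.32,0],"turn": [0,0,0],"fingers": 0.3},
    {"dp": [0.6,-0.32,0],"turn": [0,0,0],"fingers": 0.3},
    {"dp": [0.6,-0.32,0],"turn": [0,0,0],"fingers": 0.3}
  ]
}}

```text
clock: 5.75
ee_pos: [0.5303, 0.1984, 0.1164]
orientation: [0.769, 0.639, 0.0, 0.0]
contact_force: [0.1, 0.1, -0.4]
finger_gap: 0.0577
```

Request:
{"name": "send_rows", "arguments": {
  "moves": [
    {"dp": [0.6,-0.32,0],"turn": [0,0,0],"fingers": 0.3},
    {"dp": [0.6,-0.32,0],"turn": [0,0,0],"fingers": 0.3},
    {"dp": [0.6,-0.32,0],"turn": [0,0,0],"fingers": 0.3},
    {"dp": [0.6,-0.32,0],"turn": [0,0,0],"fingers": 0.3},
    {"dp": [0.6,-0.32,0],"turn": [0,0,0],"fingers": 0.3}
  ]
}}

```text
clock: 6.17
ee_pos: [0.5045, 0.2795, 0.1164]
orientation: [0.769, 0.639, 0.0, 0.0]
contact_force: [-0.9, -0.2, -0.5]
finger_gap: 0.0577
```

Request:
{"name": "send_rows", "arguments": {
  "moves": [
    {"dp": [0.5,-0.26,0],"turn": [0,0,0],"fingers": 0.3},
    {"dp": [0.2,-0.1,0],"turn": [0,0,0],"fingers": 0.3},
    {"dp": [0,0,0],"turn": [0,0,0],"fingers": 0.3},
    {"dp": [0,0,0],"turn": [0,0,0],"fingers": 0.3},
    {"dp": [0,0,0],"turn": [0,0,0],"fingers": 0.3}
  ]
}}

```text
clock: 6.58
ee_pos: [0.5, 0.2958, 0.1155]
orientation: [0.77, 0.639, -0.0, 0.0]
contact_force: [-0.0, -0.2, -0.8]
finger_gap: 0.058
```

Run:
```python
from h import *
plan([.4995,.2925,.06],-.18,1)
c=camera("wrist"); crop(c,0,0,640,400,1,"w4"); np.savez("w4.npz",**c)
th=np.linspace(0,2*np.pi,13)[:-1]
print(proj(c,np.c_[.4995+.05*np.cos(th),.2925+.05*np.sin(th),np.full(12,.004)]).round())
c=camera("scene"); crop(c,300,80,200,200,3,"s5")
```

```text
pos [0.5    0.2958 0.1155] err [-0.0005 -0.0033 -0.0555] turn tot [ 0.    0.   -0.05] f [-0.  -0.2 -0.8] gap 0.058 t 6.5833
0 dp [-0.13  0.    2.22] turn [ 0.    0.   -0.05]
[[373. 191.]
 [361. 165.]
 [337. 148.]
 [307. 146.]
 [280. 159.]
 [265. 183.]
 [264. 210.]
 [277. 234.]
 [300. 249.]
 [328. 250.]
 [353. 239.]
 [369. 218.]]
```

View pics/w4.png

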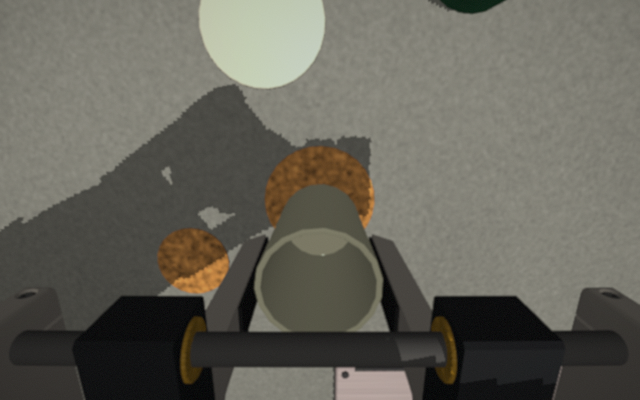

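View pics/s5.png

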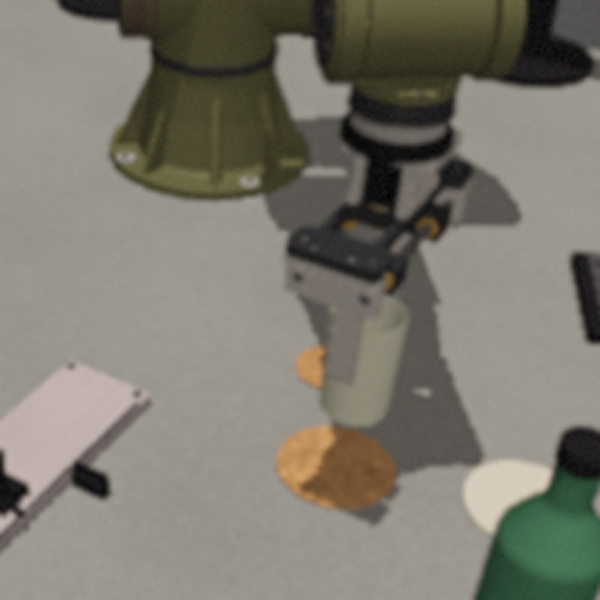

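The coaster rim (264–375, top at 146) matches the prediction centred at (0.4995, 0.2925), and the tumbler is held upright. Lowering it now.

Request:
{"name": "send_rows", "arguments": {
  "moves": [
    {"dp": [-0.13,0,0.4],"turn": [0,0,0],"fingers": 0.3},
    {"dp": [0,0,0.7],"turn": [0,0,0],"fingers": 0.3},
    {"dp": [0,0,0.7],"turn": [0,0,0],"fingers": 0.3},
    {"dp": [0,0,0.4],"turn": [0,0,0],"fingers": 0.3},
    {"dp": [0,0,0.2],"turn": [0,0,0],"fingers": 0.3}
  ]
}}

```text
clock: 7.1
ee_pos: [0.4986, 0.2923, 0.0535]
orientation: [0.77, 0.639, -0.001, -0.0]
contact_force: [0.9, -0.1, -0.4]
finger_gap: 0.058
```

Request:
{"name": "send_rows", "arguments": {
  "moves": [
    {"dp": [0,0,0.1],"turn": [0,0,0],"fingers": 0.3},
    {"dp": [0,0,0.05],"turn": [0,0,0],"fingers": 0.3},
    {"dp": [0,0,0],"turn": [0,0,0],"fingers": 0.3},
    {"dp": [0,0,0],"turn": [0,0,0],"fingers": 0.3},
    {"dp": [0,0,0],"turn": [0,0,0],"fingers": 0.3}
  ]
}}

```text
clock: 7.52
ee_pos: [0.4995, 0.2933, 0.0523]
orientation: [0.769, 0.639, 0.0, 0.0]
contact_force: [-0.0, 0.7, -0.3]
finger_gap: 0.0578
```

Request:
{"name": "send_rows", "arguments": {
  "moves": [
    {"dp": [0,0,0.08],"turn": [0,0,0],"fingers": 0.3},
    {"dp": [0,0,0.06],"turn": [0,0,0],"fingers": 0.3},
    {"dp": [0,0,0],"turn": [0,0,0],"fingers": 0.3},
    {"dp": [0,0,0],"turn": [0,0,0],"fingers": 0.3},
    {"dp": [0,0,0],"turn": [0,0,0],"fingers": 0.3}
  ]
}}

```text
clock: 7.93
ee_pos: [0.4992, 0.2931, 0.0482]
orientation: [0.769, 0.639, -0.0, -0.0]
contact_force: [0.6, 0.5, -1.4]
finger_gap: 0.0578
```

Run:
```python
from h import *
plan([.4995,.2925,.048],-.18,1)
c=camera("scene"); crop(c,370,160,90,90,6,"s6")
```

```text
pos [0.4992 0.2931 0.0482] err [ 0.0003 -0.0006 -0.0002] turn tot [-0.    0.   -0.04] f [ 0.6  0.5 -1.4] gap 0.0578 t 7.9333
0 dp [-0.02  0.02  0.01] turn [-0.    0.   -0.04]
```

View pics/s6.png

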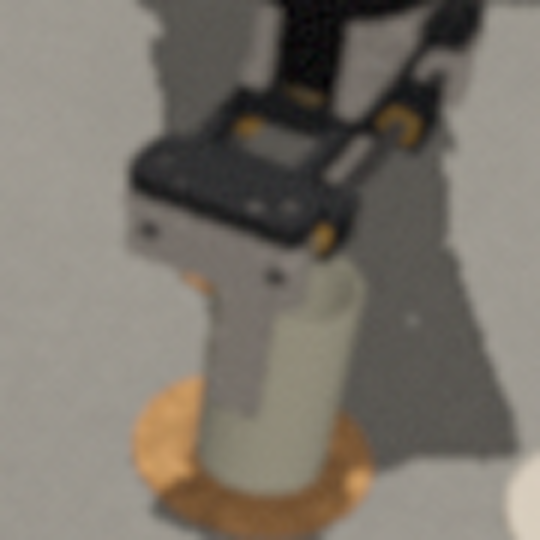

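The foot sits inside the cork and is about at contact height. I'll nudge down slightly, then open.

Request:
{"name": "send_rows", "arguments": {
  "moves": [
    {"dp": [0,0,0.04],"turn": [0,0,0],"fingers": 0.3},
    {"dp": [0,0,0.02],"turn": [0,0,0],"fingers": 0.3},
    {"dp": [0,0,0],"turn": [0,0,0],"fingers": 0.3},
    {"dp": [0,0,0],"turn": [0,0,0],"fingers": 0.3},
    {"dp": [0,0,0],"turn": [0,0,0],"fingers": 0.3}
  ],
  "squeeze": 8
}}

```text
clock: 8.4
ee_pos: [0.4999, 0.2933, 0.0476]
orientation: [0.769, 0.639, 0.001, 0.0]
contact_force: [0.3, -1.2, 6.3]
finger_gap: 0.0582
```

Request:
{"name": "send_rows", "arguments": {
  "moves": [
    {"dp": [0,0,0],"turn": [0,0,0],"fingers": 0.65},
    {"dp": [0,0,0],"turn": [0,0,0],"fingers": 0.75},
    {"dp": [0,0,0],"turn": [0,0,0],"fingers": 0.9},
    {"dp": [0,0,0],"turn": [0,0,0],"fingers": 1},
    {"dp": [0,0,0],"turn": [0,0,0],"fingers": 1}
  ]
}}

```text
clock: 8.82
ee_pos: [0.4991, 0.2931, 0.0466]
orientation: [0.769, 0.639, -0.0, -0.0]
contact_force: [-0.2, 0.9, -0.6]
finger_gap: 0.0842
```

Run:
```python
from h import *
plan([.4995,.2925,.16],-.18,1)
c=camera("scene"); crop(c,370,160,90,90,6,"s7")
```

```text
pos [0.4991 0.2931 0.0466] err [ 0.0004 -0.0006  0.1134] turn tot [-0.    0.   -0.04] f [-0.2  0.9 -0.6] gap 0.0842 t 8.8167
0 dp [-0.02  0.02 -4.54] turn [-0.    0.   -0.04]
```

View pics/s7.png

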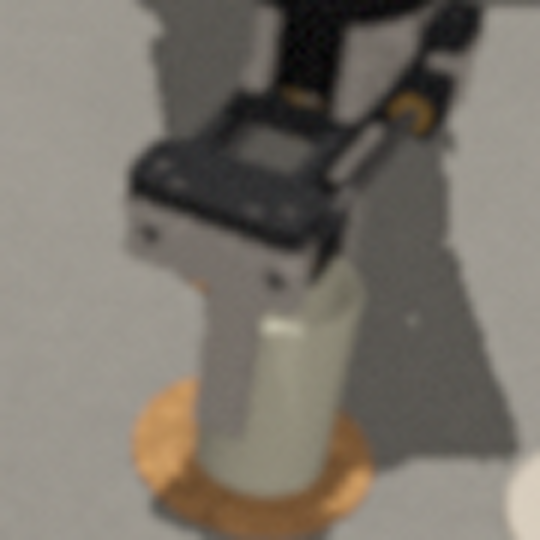

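The tumbler stands free on the cork. I'll raise straight up about 125 mm with the fingers open.

Request:
{"name": "send_rows", "arguments": {
  "moves": [
    {"dp": [0,0,0],"turn": [0,0,0],"fingers": 1},
    {"dp": [0,0,0],"turn": [0,0,0],"fingers": 1},
    {"dp": [0,0,-0.3],"turn": [0,0,0],"fingers": 1},
    {"dp": [0,0,-0.6],"turn": [0,0,0],"fingers": 1},
    {"dp": [0,0,-0.8],"turn": [0,0,0],"fingers": 1}
  ]
}}

```text
clock: 9.28
ee_pos: [0.4986, 0.2929, 0.0891]
orientation: [0.769, 0.639, -0.001, -0.0]
contact_force: [0.3, 0.9, -0.1]
finger_gap: 0.0939
```

Request:
{"name": "send_rows", "arguments": {
  "moves": [
    {"dp": [0,0,-1],"turn": [0,0,0],"fingers": 1},
    {"dp": [0,0,-1],"turn": [0,0,0],"fingers": 1},
    {"dp": [0,0,-0.8],"turn": [0,0,0],"fingers": 1},
    {"dp": [0,0,-0.5],"turn": [0,0,0],"fingers": 1},
    {"dp": [0,0,0],"turn": [0,0,0],"fingers": 1}
  ]
}}

```text
clock: 9.7
ee_pos: [0.5002, 0.2937, 0.1753]
orientation: [0.769, 0.639, 0.003, 0.001]
contact_force: [-0.4, 0.1, 0.7]
finger_gap: 0.0939
```

Run:
```python
from h import *
c=camera("scene"); crop(c,370,160,90,90,6,"s8")
c=camera("top"); crop(c,205,175,70,60,8,"t8");np.savez("t8.npz",**c)
# jaw plate centre at holder x .050 ; top-based + half offset to the wrist estimate
O=np.array([.610,.0482])+[.0025,.001]; ex=np.array([np.cos(-.1805),np.sin(-.1805)])
J=O+.05*ex; print("J",J)
plan([J[0],J[1],.17],-.1805,12)
```

```text
J [0.6616877  0.04022393]
pos [0.4992 0.2931 0.1717] err [ 0.1625 -0.2529 -0.0017] turn tot [ 0.   -0.   -0.04] f [-0.8  0.5 -0.5] gap 0.0943 t 9.8
0 dp [-0.73  0.69  0.01] turn [ 0. -0. -0.]
1 dp [-0.73  0.69  0.01] turn [ 0. -0. -0.]
2 dp [-0.73  0.69  0.01] turn [ 0. -0. -0.]
3 dp [-0.73  0.69  0.01] turn [ 0. -0. -0.]
4 dp [-0.73  0.69  0.01] turn [ 0. -0. -0.]
5 dp [-0.73  0.69  0.01] turn [ 0. -0. -0.]
6 dp [-0.73  0.69  0.01] turn [ 0. -0. -0.]
7 dp [-0.73  0.69  0.01] turn [ 0. -0. -0.]
8 dp [-0.73  0.69  0.01] turn [ 0. -0. -0.]
9 dp [-0.73  0.69  0.01] turn [ 0. -0. -0.]
10 dp [-0.73  0.68  0.01] turn [ 0. -0. -0.]
11 dp [-0.73  0.68  0.01] turn [ 0. -0. -0.]
```

View pics/t8.png

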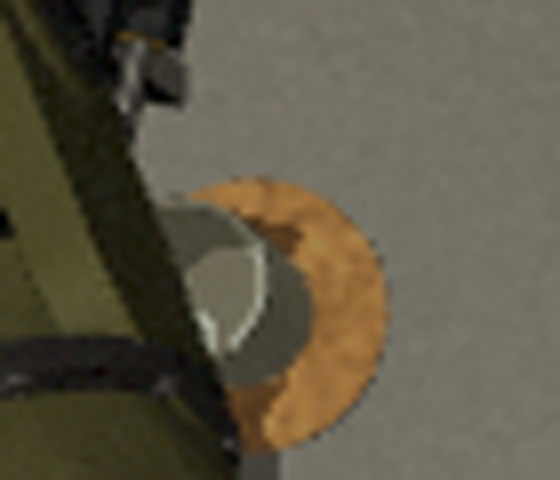

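View pics/s8.png

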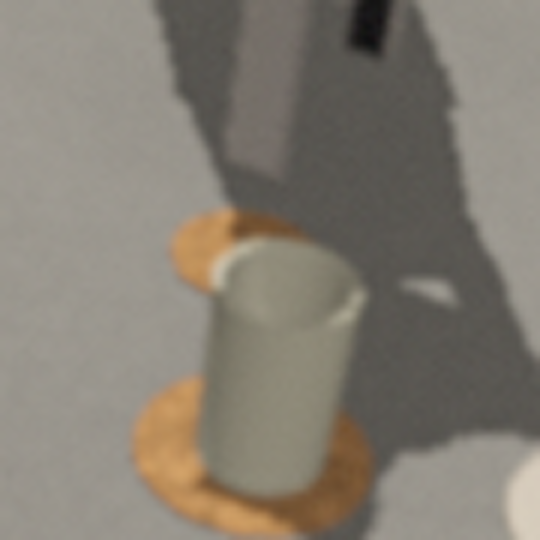

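The tumbler stands upright, well inside the coaster. Next is the move to above the jaw.

Request:
{"name": "send_rows", "arguments": {
  "moves": [
    {"dp": [-0.73,0.68,0],"turn": [0,0,0],"fingers": 0.6},
    {"dp": [-0.73,0.68,0],"turn": [0,0,0],"fingers": 0.6},
    {"dp": [-0.73,0.68,0],"turn": [0,0,0],"fingers": 0.6},
    {"dp": [-0.73,0.68,0],"turn": [0,0,0],"fingers": 0.6},
    {"dp": [-0.73,0.68,0],"turn": [0,0,0],"fingers": 0.6}
  ]
}}

```text
clock: 10.22
ee_pos: [0.566, 0.1866, 0.1702]
orientation: [0.769, 0.639, -0.001, -0.0]
contact_force: [0.2, 0.1, 0.1]
finger_gap: 0.0641
```

Request:
{"name": "send_rows", "arguments": {
  "moves": [
    {"dp": [-0.73,0.68,0],"turn": [0,0,0],"fingers": 0.6},
    {"dp": [-0.73,0.68,0],"turn": [0,0,0],"fingers": 0.6},
    {"dp": [-0.73,0.68,0],"turn": [0,0,0],"fingers": 0.6},
    {"dp": [-0.73,0.68,0],"turn": [0,0,0],"fingers": 0.6},
    {"dp": [-0.73,0.68,0],"turn": [0,0,0],"fingers": 0.6}
  ]
}}

```text
clock: 10.63
ee_pos: [0.6328, 0.0813, 0.17]
orientation: [0.769, 0.639, -0.001, -0.001]
contact_force: [0.1, 1.1, -0.9]
finger_gap: 0.0564
```

Request:
{"name": "send_rows", "arguments": {
  "moves": [
    {"dp": [-0.73,0.68,0],"turn": [0,0,0],"fingers": 0.6},
    {"dp": [-0.73,0.68,0],"turn": [0,0,0],"fingers": 0.6},
    {"dp": [0,0,0],"turn": [0,0,0],"fingers": 0.6},
    {"dp": [0,0,0],"turn": [0,0,0],"fingers": 0.6},
    {"dp": [0,0,0],"turn": [0,0,0],"fingers": 0.6}
  ]
}}

```text
clock: 11.05
ee_pos: [0.6589, 0.0409, 0.1706]
orientation: [0.769, 0.639, -0.001, -0.001]
contact_force: [-0.7, -0.4, 0.0]
finger_gap: 0.0565
```

Run:
```python
from h import *
c=camera("wrist"); crop(c,0,0,640,400,1.25,"w5"); np.savez("w5.npz",**c)
plan([.6617,.0402,.045],-.1805,5)
c=camera("scene"); crop(c,220,120,160,160,4,"s9")
c=camera("top"); crop(c,205,115,150,125,5,"t9")
```

```text
pos [0.6589 0.0412 0.171 ] err [ 0.0028 -0.001  -0.126 ] turn tot [-0.01  0.   -0.03] f [ 0.4  0.3 -0.4] gap 0.0565 t 11.1
0 dp [-0.    0.02  1.01] turn [-0.    0.   -0.01]
1 dp [-0.    0.02  1.01] turn [-0.    0.   -0.01]
2 dp [-0.    0.02  1.01] turn [-0.    0.   -0.01]
3 dp [-0.    0.02  1.01] turn [-0.    0.   -0.01]
4 dp [-0.    0.02  1.01] turn [-0.    0.   -0.01]
```

View pics/w5.png

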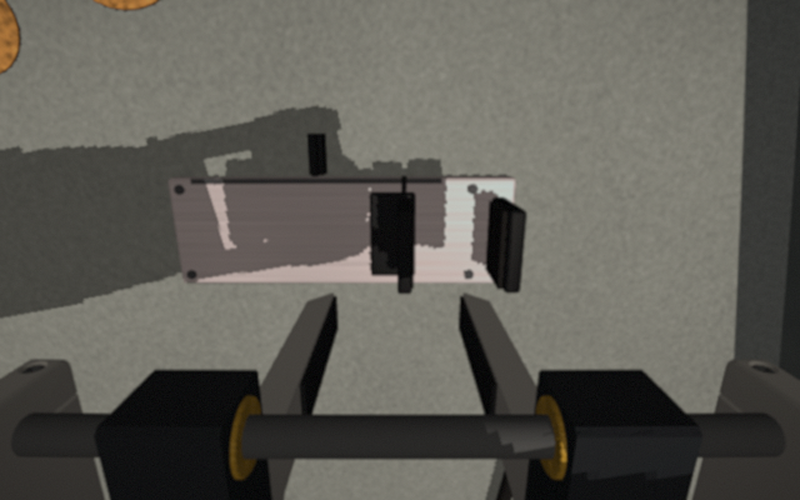

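View pics/t9.png

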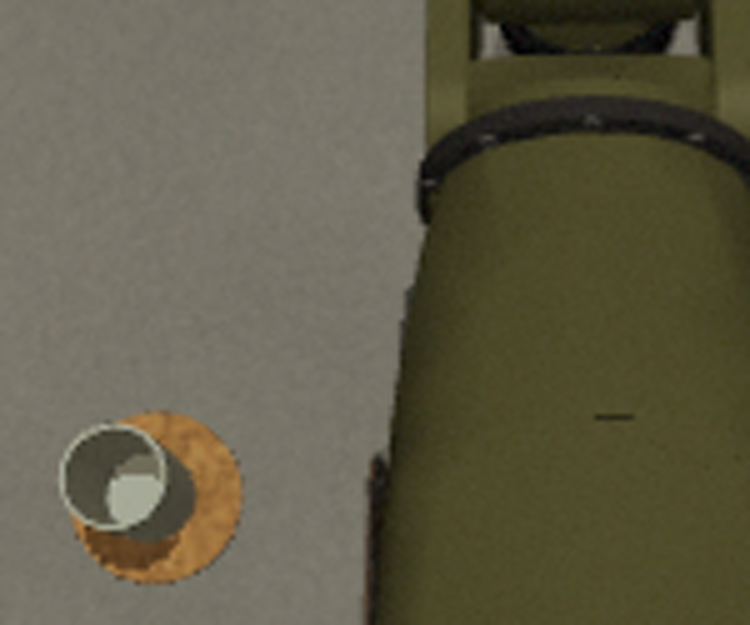

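Run:
```python
from h import *
c=dict(np.load("w5.npz")); k=1.25
crop(c,230,90,200,150,4,"w5b")
t=camera("top"); print("tumbler",at(t,(113.5)/5-.5+205,(477.5)/5-.5+115,.094))
print(proj(t,[[.497,.2915,.094],[.497,.2915,.004]]))
```

```text
tumbler [0.49721709 0.29437699 0.094     ]
[[228.27615978 210.07766845]
 [235.80042063 213.95094843]]
```

View pics/w5b.png

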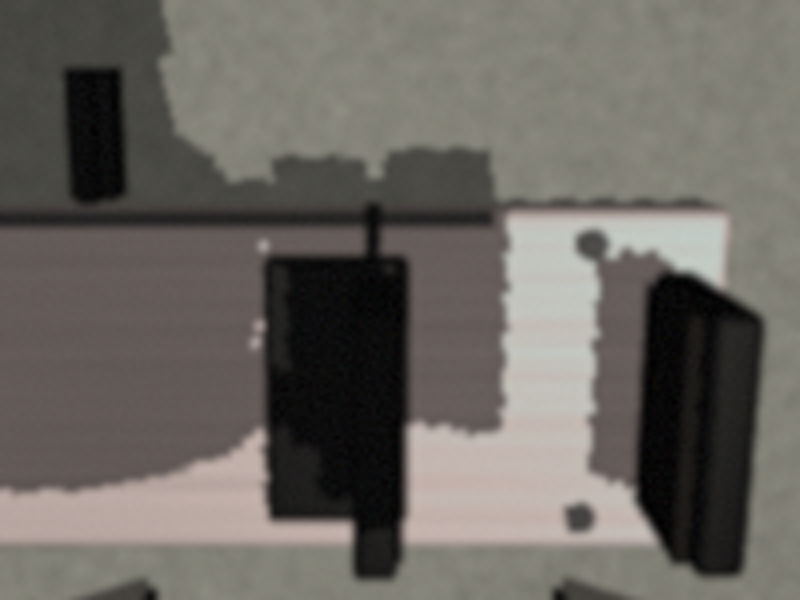

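The clip's inner end is at crop (98,195) and the pointer tip at (373,207). The plate top at the near end spans about 354–401.

Run:
```python
from h import *
c=dict(np.load("w5.npz")); k=4
f=lambda x,y,z:at(c,(x+.5)/k-.5+230,(y+.5)/k-.5+90,z)
ex=np.array([np.cos(-.1805),np.sin(-.1805)])
for za,zb in((.025,.02),(.025,.025),(.02,.02)):
  a=f(98,195,za);b=f(373,207,zb);print(a,b,(b-a)[:2]@ex)
print("plate top end",f(378,576,.0755), f(354,570,.0755),f(401,570,.0755))
```

```text
[0.6078125  0.10001931 0.025     ] [0.67198811 0.08452058 0.02      ] 0.06591537764157447
[0.6078125  0.10001931 0.025     ] [0.67202359 0.08505649 0.025     ] 0.06585407589779323
[0.6067892  0.09971358 0.02      ] [0.67198811 0.08452058 0.02      ] 0.06686716717857799
plate top end [0.65899828 0.0114849  0.0755    ] [0.65408746 0.01383591 0.0755    ] [0.66419901 0.01194301 0.0755    ]
```

Request:
{"name": "send_rows", "arguments": {
  "moves": [
    {"dp": [0,0.18,0.4],"turn": [0,0,0],"fingers": 0.6},
    {"dp": [0,0,1],"turn": [0,0,0],"fingers": 0.6},
    {"dp": [0,0,1],"turn": [0,0,0],"fingers": 0.6},
    {"dp": [0,0,0.7],"turn": [0,0,0],"fingers": 0.6},
    {"dp": [0,0,0.4],"turn": [0,0,0],"fingers": 0.6}
  ]
}}

```text
clock: 11.67
ee_pos: [0.6629, 0.0398, 0.0809]
orientation: [0.769, 0.639, -0.001, -0.001]
contact_force: [0.5, 0.3, 0.8]
finger_gap: 0.0564
```

Request:
{"name": "send_rows", "arguments": {
  "moves": [
    {"dp": [0,0,0.5],"turn": [0,0,0],"fingers": 0.6},
    {"dp": [0,0,0.5],"turn": [0,0,0],"fingers": 0.6},
    {"dp": [0,0,0.4],"turn": [0,0,0],"fingers": 0.6},
    {"dp": [0,0,0.2],"turn": [0,0,0],"fingers": 0.6},
    {"dp": [0,0,0],"turn": [0,0,0],"fingers": 0.6}
  ]
}}

```text
clock: 12.08
ee_pos: [0.6635, 0.0395, 0.0431]
orientation: [0.769, 0.639, -0.001, -0.0]
contact_force: [-0.6, -0.0, 0.3]
finger_gap: 0.0563
```

Run:
```python
from h import *
plan([.6645,.041,.04],-.1805,1)
c=camera("wrist"); crop(c,0,0,640,400,1.25,"w6")
```

```text
pos [0.6635 0.0395 0.0431] err [ 0.001   0.0015 -0.0031] turn tot [-0.01  0.   -0.04] f [-0.6 -0.   0.3] gap 0.0563 t 12.0833
0 dp [0.06 0.03 0.12] turn [-0.01  0.   -0.04]
```

View pics/w6.png

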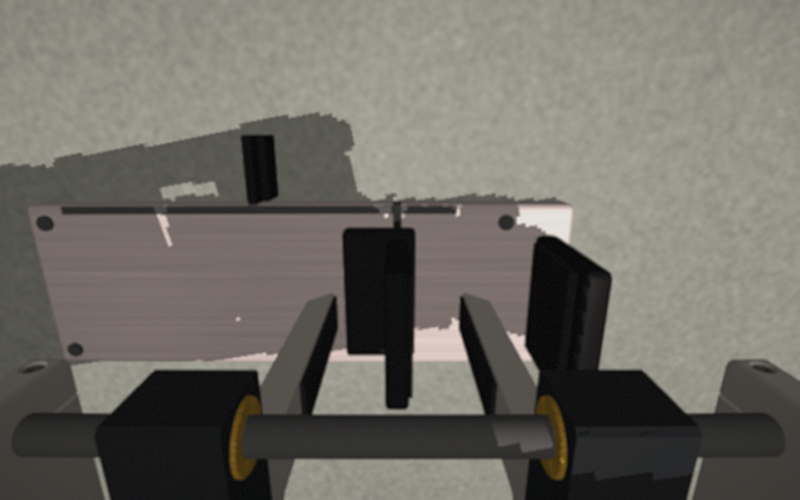

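The plate (x≈398) is centred between the fingers (335 and 462), so I'll close on it.

Request:
{"name": "send_rows", "arguments": {
  "moves": [
    {"dp": [0,0,0.08],"turn": [0,0,0],"fingers": 0.4},
    {"dp": [0,0,0],"turn": [0,0,0],"fingers": 0.3},
    {"dp": [0,0,0],"turn": [0,0,0],"fingers": 0.2},
    {"dp": [0,0,0],"turn": [0,0,0],"fingers": 0.1},
    {"dp": [0,0,0],"turn": [0,0,0],"fingers": 0}
  ],
  "squeeze": 35
}}

```text
clock: 12.55
ee_pos: [0.664, 0.0395, 0.0425]
orientation: [0.769, 0.639, 0.0, 0.0]
contact_force: [-0.1, 0.4, 0.9]
finger_gap: 0.0265
```

Request:
{"name": "send_rows", "arguments": {
  "moves": [
    {"dp": [0,0,0],"turn": [0,0,0],"fingers": 0},
    {"dp": [0,0,0],"turn": [0,0,0],"fingers": 0},
    {"dp": [0,0,0],"turn": [0,0,0],"fingers": 0},
    {"dp": [0,0,0],"turn": [0,0,0],"fingers": 0},
    {"dp": [0,0,0],"turn": [0,0,0],"fingers": 0}
  ]
}}

```text
clock: 12.97
ee_pos: [0.663, 0.0397, 0.0422]
orientation: [0.769, 0.639, -0.001, -0.001]
contact_force: [-7.7, 0.7, 4.4]
finger_gap: 0.0097
```

Request:
{"name": "send_rows", "arguments": {
  "moves": [
    {"dp": [0,-0.2,0],"turn": [0,0,0],"fingers": 0},
    {"dp": [0,-0.3,0],"turn": [0,0,0],"fingers": 0},
    {"dp": [0,-0.3,0],"turn": [0,0,0],"fingers": 0},
    {"dp": [0,-0.3,0],"turn": [0,0,0],"fingers": 0},
    {"dp": [0,-0.3,0],"turn": [0,0,0],"fingers": 0}
  ]
}}

```text
clock: 13.38
ee_pos: [0.6298, 0.0458, 0.0423]
orientation: [0.769, 0.639, 0.001, 0.001]
contact_force: [8.0, -1.5, -4.3]
finger_gap: 0.01
```

The pull force of 8 N at 34 mm agrees with the spring. I'll pull about 30 mm more and then measure.

Request:
{"name": "send_rows", "arguments": {
  "moves": [
    {"dp": [0,-0.3,0],"turn": [0,0,0],"fingers": 0},
    {"dp": [0,-0.4,0],"turn": [0,0,0],"fingers": 0},
    {"dp": [0,-0.3,0],"turn": [0,0,0],"fingers": 0},
    {"dp": [0,-0.2,0],"turn": [0,0,0],"fingers": 0},
    {"dp": [0,0,0],"turn": [0,0,0],"fingers": 0}
  ]
}}

```text
clock: 13.8
ee_pos: [0.6002, 0.0514, 0.0423]
orientation: [0.769, 0.639, 0.001, 0.001]
contact_force: [8.9, -1.7, -7.8]
finger_gap: 0.0097
```

Request:
{"name": "send_rows", "arguments": {
  "moves": [
    {"dp": [0,0,0],"turn": [0,0,0],"fingers": 0},
    {"dp": [0,0,0],"turn": [0,0,0],"fingers": 0},
    {"dp": [0,0,0],"turn": [0,0,0],"fingers": 0},
    {"dp": [0,0,0],"turn": [0,0,0],"fingers": 0},
    {"dp": [0,0,0],"turn": [0,0,0],"fingers": 0}
  ]
}}

```text
clock: 14.22
ee_pos: [0.6009, 0.0512, 0.0423]
orientation: [0.769, 0.639, 0.001, 0.001]
contact_force: [9.5, -1.1, -6.1]
finger_gap: 0.0094
```

Run:
```python
from h import *
c=camera("wrist"); crop(c,220,100,200,150,4,"w7"); np.savez("w7.npz",**c)
c=camera("scene"); crop(c,260,190,110,90,6,"s10"); np.savez("s10.npz",**c)
plan([.6,.05,.042],-.1805,1)
```

```text
pos [0.6009 0.0512 0.0423] err [-0.0009 -0.0012 -0.0003] turn tot [ 0.03 -0.   -0.04] f [ 8.3 -0.4 -5.8] gap 0.0098 t 14.3167
0 dp [-0.05 -0.03  0.01] turn [ 0.03 -0.   -0.04]
```

View pics/w7.png

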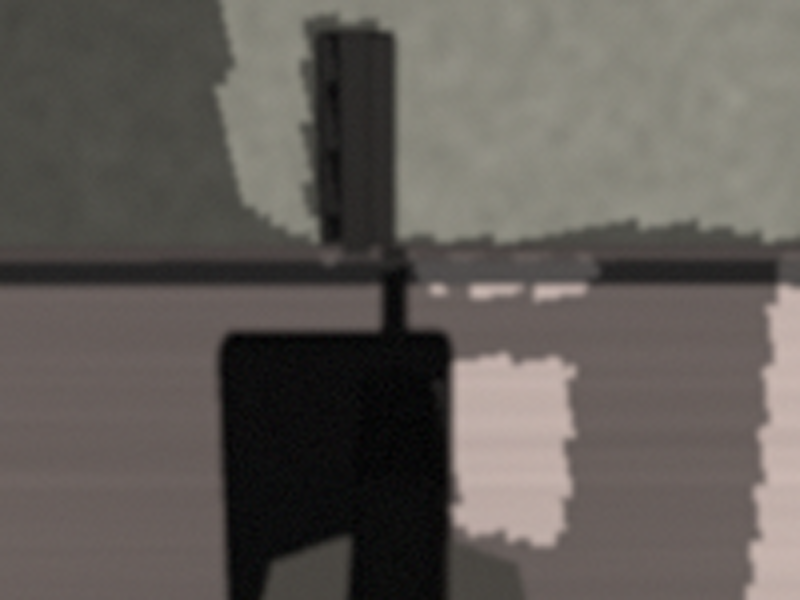

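View pics/s10.png

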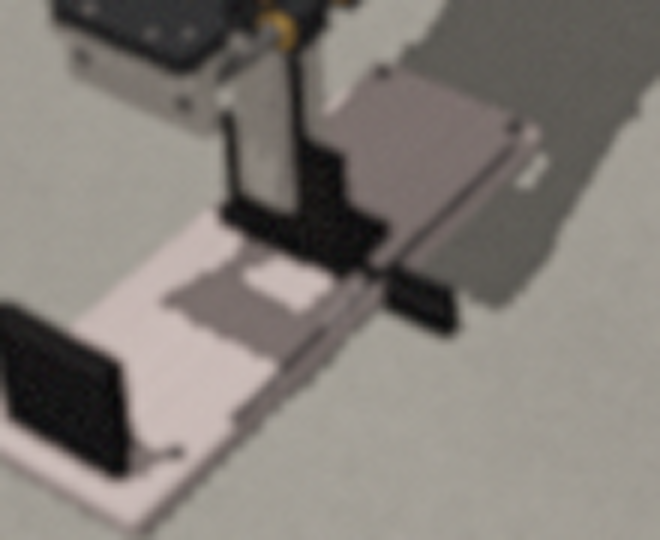

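In the wrist crop the pointer is at x≈395 and the clip spans 322–394 (middle ≈357, about 6 px/mm), so roughly 6 mm remain. I'll take a closer look at the fin.

Run:
```python
from h import *
c=dict(np.load("w7.npz")); k=4
f=lambda x,y,z:at(c,(x+.5)/k-.5+220,(y+.5)/k-.5+100,z)
ex=np.array([np.cos(-.1805),np.sin(-.1805)])
print((f(395,255,.02)-f(357,240,.025))[:2]@ex,(f(395,255,.02)-f(357,240,.01))[:2]@ex,(f(394,240,.005)-f(322,240,.005))[:2]@ex)
g=c["frame"][100:165,290:330,::-1].astype(float); g=np.clip(g*2.2,0,255).astype(np.uint8)
cv2.imwrite("pics/w7b.png",cv2.resize(g,None,fx=9,fy=9,interpolation=cv2.INTER_CUBIC))
```

```text
0.005607562785032297 0.005982162526155881 0.011691058987222948
```

View pics/w7b.png

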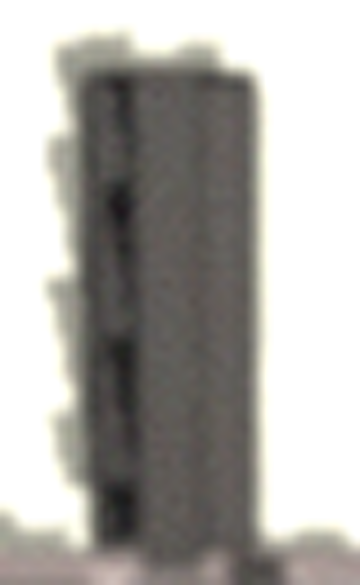

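The fin's middle is at about x=357 in the earlier crop, which confirms about 5.7 mm to go.

Request:
{"name": "send_rows", "arguments": {
  "moves": [
    {"dp": [0,-0.08,0],"turn": [0,0,0],"fingers": 0},
    {"dp": [0,-0.1,0],"turn": [0,0,0],"fingers": 0},
    {"dp": [0,-0.05,0],"turn": [0,0,0],"fingers": 0},
    {"dp": [0,0,0],"turn": [0,0,0],"fingers": 0},
    {"dp": [0,0,0],"turn": [0,0,0],"fingers": 0}
  ]
}}

```text
clock: 14.73
ee_pos: [0.5952, 0.0523, 0.0423]
orientation: [0.769, 0.639, 0.001, 0.001]
contact_force: [9.8, -2.3, -6.7]
finger_gap: 0.01
```

Request:
{"name": "send_rows", "arguments": {
  "moves": [
    {"dp": [0,0,0],"turn": [0,0,0],"fingers": 0},
    {"dp": [0,0,0],"turn": [0,0,0],"fingers": 0},
    {"dp": [0,0,0],"turn": [0,0,0],"fingers": 0},
    {"dp": [0,0,0],"turn": [0,0,0],"fingers": 0},
    {"dp": [0,0,0],"turn": [0,0,0],"fingers": 0}
  ]
}}

```text
clock: 15.15
ee_pos: [0.5953, 0.0523, 0.0423]
orientation: [0.769, 0.639, 0.001, 0.001]
contact_force: [10.0, -1.4, -5.9]
finger_gap: 0.0098
```

Run:
```python
from h import *
plan([.6,.05,.042],-.1805,1)
c=camera("wrist"); g=np.clip(c["frame"][95:195,270:350,::-1].astype(float)*2.2,0,255).astype(np.uint8)
cv2.imwrite("pics/w8.png",cv2.resize(g,None,fx=6,fy=6,interpolation=cv2.INTER_CUBIC)); np.savez("w8.npz",**c)
c=camera("scene"); crop(c,260,150,200,110,4,"s11")
```

```text
pos [0.5953 0.0523 0.0423] err [ 0.0047 -0.0023 -0.0003] turn tot [ 0.03 -0.   -0.04] f [10.  -1.4 -5.9] gap 0.0098 t 15.15
0 dp [-0.05  0.2   0.01] turn [ 0.03 -0.   -0.04]
```

View pics/w8.png

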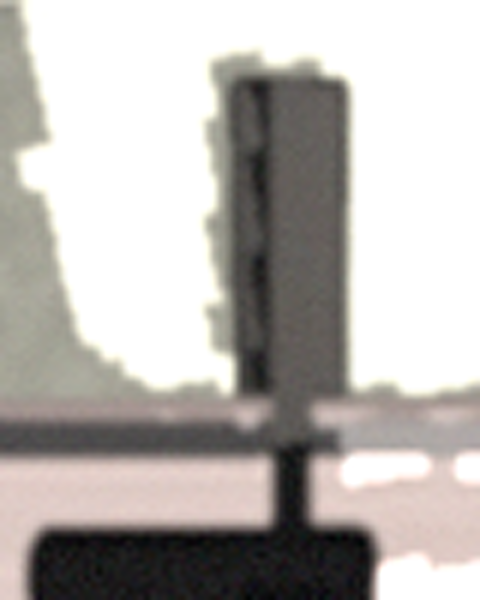

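View pics/s11.png

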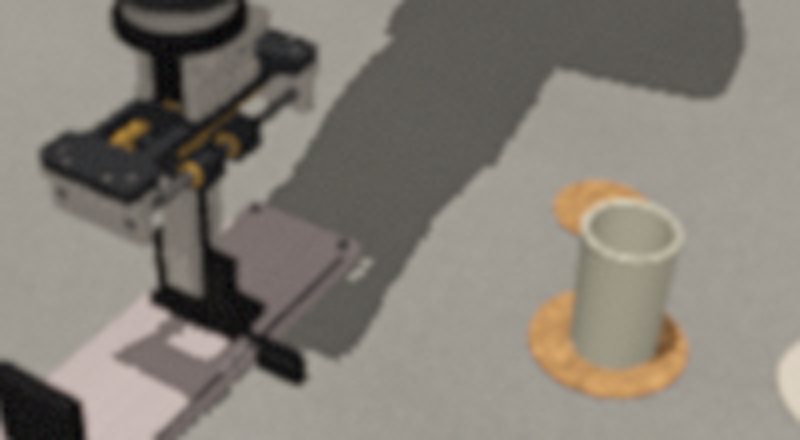

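The pointer (x≈291) now lines up with the clip's middle (242–347, centre ≈294). The tumbler stands upright on the cork. I'll hold a little longer, check, and hand in.

Request:
{"name": "send_rows", "arguments": {
  "moves": [
    {"dp": [0,0,0],"turn": [0,0,0],"fingers": 0},
    {"dp": [0,0,0],"turn": [0,0,0],"fingers": 0},
    {"dp": [0,0,0],"turn": [0,0,0],"fingers": 0},
    {"dp": [0,0,0],"turn": [0,0,0],"fingers": 0},
    {"dp": [0,0,0],"turn": [0,0,0],"fingers": 0}
  ]
}}

```text
clock: 15.67
ee_pos: [0.5953, 0.0523, 0.0423]
orientation: [0.769, 0.639, 0.001, 0.001]
contact_force: [9.6, -2.3, -5.6]
finger_gap: 0.0099
```

Request:
{"name": "send_rows", "arguments": {
  "moves": [
    {"dp": [0,0,0],"turn": [0,0,0],"fingers": 0},
    {"dp": [0,0,0],"turn": [0,0,0],"fingers": 0},
    {"dp": [0,0,0],"turn": [0,0,0],"fingers": 0},
    {"dp": [0,0,0],"turn": [0,0,0],"fingers": 0},
    {"dp": [0,0,0],"turn": [0,0,0],"fingers": 0}
  ]
}}

```text
clock: 16.08
ee_pos: [0.5953, 0.0523, 0.0423]
orientation: [0.769, 0.639, 0.001, 0.001]
contact_force: [9.4, -1.7, -6.4]
finger_gap: 0.0098
```

Run:
```python
from h import *
s=state();print(s["ee_pos"],s["contact_force"],s["finger_gap"],s["clock"])
print(finish_job())
```

```text
[0.59527921 0.05228517 0.04227865] [ 9.3949778  -1.68573741 -6.39474493] 0.009770859846220519 16.0833
the job is handed in; nothing more can be done
None
```

I moved the tumbler to the large cork coaster and pulled the jaw out to the index clip. I handed the job in at 16.1 s with the gripper still holding the jaw there. No verdict is reported, so what follows is from my own last checks.

- **Tumbler:** I gripped it at 8–11 N. In the last pictures it stands upright and let go, about 3 mm from the coaster's centre.
- **Jaw:** the fingers pinch the plate (35 N set, gap 9.8 mm) and the arm is at rest. The pull force is about 9.5 N, slightly under the roughly 10.5 N I would expect from the spring. In the last wrist picture the pointer is within about 0.5 mm of the clip's middle.
- **Disagreement:** the top and wrist cameras differed by about 5 mm in x. Estimates of the travel needed also ranged from 66 to 71.5 mm, so I set the final position from the close-up wrist view.
- **Not checked:** the tape roll, radio and flask were not re-measured at the end. I kept the planned moves away from them and noticed no contact.

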